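Dark reading, then hold the cell shutter at half

ROBOT

A 7-joint arm with a two-finger parallel gripper is mounted at the origin on a cart in front of the work surface, level with it; the furniture and walls round the work are solid. World frame = base frame: x ahead of the robot, y to its left, z up, the work surface at z = 0. Lengths are in m, angles in rad, forces in N, time in s.
With the tool pointing down it reaches from about 0.425 to 0.925 m from the base axis. Payload 6.8 kg.
Tool frame: the origin (TCP) lies midway between the tips of the shut fingers; the grasp point (between the pads) lies 19 mm behind it; z points along the fingers, y is the direction in which the jaws open and shut (so a half turn about z gives the same grasp; the last joint's range is limited). The gripper opens to 85 mm and grips with 20 to 120 N. Pads are 22 mm wide; open, the fingers measure 114 mm over their backs; the gripper's body (76 mm by 85 mm) begins 54 mm behind the grasp point. The pads swing forward as they close: fully open they stand 13 mm farther back than shut.
Start: joints at [1.129, 0.477, 0.022, 1.555, -0.011, 1.109, -0.083], TCP at [0.221, -0.638, 0.231] pointing down, gripper open.
Joint ranges: [-2.96, 2.96], [-0.34, 2.1], [-1.41, 1.46], [0.24, 2.44], [-1.37, 4.51], [0.17, 1.92], [-2.96, 2.96]. Speed limits (rad/s): [2.39, 2.39, 3.14, 3.14, 3.14, 3.14, 3.14].

INTERFACE

Orientations are given as a rotation vector (axis times angle).
In Python, from bench import r gives the robot as it stands. The module is installed in compiled form; this text tells all that it offers.
- The arm moves only by the tool play_rows, never from a script. Its argument "plan" is a list of rows, each a list of 7 numbers: the shift along the world's x, y, z in mm, then the turn, a rotation vector about the world's x, y, z in rad, then the finger opening in mm, from 0 to 85.4. A call has 1 to 12 rows; each row is the pose to reach, as a shift and turn from the pose commanded when the call began; what a row does not reach only later rows make up. A row lasts 1/10 s, in which the tool goes at most 50 mm and 8.59 degrees, less where a joint would pass 70% of its speed; a pose out of reach is approached as far as the arm can. A call with a gripper value outside its range is refused whole. The fingers move at their own pace and stop on an object; "grip_force" is the grip in N (left out, the last holds). Time passes only in rows, so rows that repeat a pose let the fingers close. It gives the time, the measured TCP pose, the force and the opening at its end, in the units of the state.
- r.get_obs(): the state, without advancing time (a new reading comes with each control period).
- r.grab_frame(name): name is "scene" or "top"; returns a dict with "color" (400x640x3 uint8, blue, green, red), "z_map" (400x640 float32, m along the optical axis (not along the pixel's ray), 0 where there is no reading), "camera_matrix" (3x3 intrinsics, pixels), "R" (3x3) and "t" (3): a world point X has camera coordinates R X + t. Camera axes: x right, y down, z forward; pixel columns grow to the right and rows downward; lengths in m; the calibration is good to about 2 mm. A picture is of the moment at which its call begins.
- r.hand_in(): hands the job in, once; it reports no verdict.
The state is a dict: "clock": time; "joints": joint angles; "qvel": joint speeds; "tau": joint torques, N m; "tcp_pos": TCP position; "orientation": TCP orientation; "contact_force": force on the tool from outside, world axes, zero at the start; "moment": the same for the moment, N m; "grip_width": finger opening in m.
Only numpy, scipy, OpenCV 4.12 (cv2) and the standard library are available. Lean on these libraries where they do the work, as an engineer would, in place of code of your own. Each camera call takes 0.05 s, during which the arm holds its last target.

TASK

On the optical rail, first take the dark reading: with the vial cell's shutter still shut, squeeze the trigger of the pistol-shaped analyser well home against its grip, hold it for about half a second and let it spring right back. Then, for the blank reading, draw the spring-loaded shutter by the upright tab on top of its frame to half its travel, pointer at the thick middle mark, so that only the vial farther from the spring tube is uncovered, and finish while still holding the tab there against the spring, without letting go. Never open the shutter beyond three quarters of its travel, because the vial nearer the spring tube holds light-sensitive evidence, and leave the loose things round the rail where they are.

Things in the scene. Friction and masses are not known exactly. Their poses are not given: they have to be found in the camera images.
- rail: Fixed aluminium optical rail, 50 x 344 mm, top at z 16 mm. Origin on its centre line at worktop level; its y axis runs along it from the vial cell to the analyser, its x axis across it, away from the robot. Place and yaw (up to 0.22 rad) vary.
- analyser: White pistol-shaped analyser strapped on its side on the rail, fixed. Origin at worktop level below where grip and barrel axes meet; axes as the rail's. Barrel: x -36..36, y -134 (nose)..64, top z 100 mm. Black grip level, to x -144, y -17..17, z 58..92 mm (butt, x beyond -124: y -22..20). Trigger on its -y side; free space 80 mm before the trigger, 40 mm below it.
- grip_back (a point): Point on the back (+y) face of the analyser's grip, opposite the trigger, at x -70, y 17, z 75 mm of the analyser; axes as the analyser's. The spot for one finger of a squeeze. The grip does not yield: only the trigger side moves, so when squeezed the middle between the two points lies 4 mm nearer the grip than at rest.
- trigger_face (a point): Middle of the grey trigger's front (-y) face, moving with it; at rest at x -70, y -35, z 75 mm of the analyser: 52 mm from grip_back, fully squeezed about 44 mm. The trigger is a blade along -x, 52 mm long, 7.5 thick, 17 high (z 66..84 mm), on an upright hinge beside the barrel, 36 mm from this point.
- trigger (a joint): Trigger hinge, rad: 0 at rest (sprung), 0.22 fully squeezed; squeezing swings it to +y, onto the grip. At trigger_face it takes about 3 N to start and 8 N fully squeezed; it springs back by itself.
- gate: Fixed vial cell with shutter frame on the rail; origin at worktop level below the window's middle, axes as the rail's. Frame x -72..34, y -12..12, top z 105 mm; scale ledge beside it, y 12..28, top z 105, long marks at shut, half (thickest) and open. Spring tube from its -x end to x -132. Behind (-y): two vials, tops z 100, beam stop z 106 mm. Its distance from the analyser varies 40 mm.
- tab (a point): Centre of the shutter's grey upright finger tab, z 130 mm, moving with the shutter; axes as the gate's. The tab measures 12 mm in x (sliding direction), 28 in y, 34 in z (113..147 mm), on a stem in the frame's slot; free all round and above.
- shutter (a joint): Shutter travel, m: 0 shut (sprung), 0.044 fully open, half 0.022, three quarters 0.033. It opens to -x of the gate: towards the robot and the spring tube. The spring takes 3 N at shut, 7.4 N at half, 11.8 N fully open, plus 0.4 N friction; it snaps shut when let go.
- petri: Loose petri dish, 62 mm across, 14 mm high, lying in front of the rail between the grip and the spring tube; origin at the centre of its underside. Bystander.
- sample_jar: Loose sample jar with white lid, 58 mm across, 62 mm high, near the rail's +y (analyser) end; origin at the centre of its underside. Bystander.
- tweezers: Loose steel tweezers, 127 mm long, lying on the worktop right of the rail. Bystander.
- weigh_boat: Loose white weighing boat, 56 mm square, 15 mm high, right of the rail. Bystander.
- usb_stick: Loose dark USB stick, 52 x 18 x 8 mm, right of the rail. Bystander.
- mouse: Loose black computer mouse, 108 x 62 x 36 mm, right of the rail. Bystander.

How it is judged:
By the outcome, as a careful person would: the job done as asked, in the order asked, and still so for the second after the job is handed in, while the arm keeps its last pose, push and grip.
It also fails if it takes over 40 s, if anything falls off the work surface, if the arm or the gripper's body presses on something with over 40 N, if the wrist force passes 120 N, or if a joint passes its speed limit or range.

## Working session

There is one attempt and no reset: what is moved stays moved. The work goes in short steps, Python scripts to look and compute and a tool call to move; the robot and the scene stay as the last step left them, time stands still between calls to the robot, and variables do not carry over. Pictures are saved under pics/ and viewed, and the job is handed in when it is done.

Besides the shell and the picture viewer there is one more tool, called after "Request:" by a JSON object that holds its "fn" and its "kwargs". play_rows: Moves the arm, as the interface text tells. Its arguments: {"type":"object","properties":{"plan":{"type":"array"},"grip_force":{"type":"number"}},"required":["plan"]}

```bash
mkdir -p pics; python3 - <<'E'
from bench import r
import cv2,numpy as np
o=r.get_obs();print({k:np.round(v,3) for k,v in o.items()})
for n in("scene","top"):
    f=r.grab_frame(n);cv2.imwrite(f"pics/{n}0.png",f["color"]);np.savez(f"{n}0.npz",**f);print(n,f["camera_matrix"],f["R"],f["t"])
E
```

```text
{'clock': np.float64(0.0), 'joints': array([ 1.129,  0.478,  0.022,  1.556, -0.011,  1.109, -0.083]), 'qvel': array([-0.001, -0.   , -0.001,  0.001,  0.001,  0.001, -0.   ]), 'tau': array([-0.0000e+00, -5.9647e+01,  1.6080e+00, -2.8120e+01,  1.2000e-02,
        9.0000e-03, -0.0000e+00]), 'tcp_pos': array([ 0.221, -0.637,  0.23 ]), 'orientation': array([-3.096e+00, -5.220e-01,  1.000e-03]), 'contact_force': array([0.582, 0.23 , 0.421]), 'moment': array([-0.022,  0.019,  0.014]), 'grip_width': np.float64(0.085)}
scene [[369.92613304   0.         319.26040044]
 [  0.         369.92613304 204.29093317]
 [  0.           0.           1.        ]] [[-0.89991069 -0.43570657 -0.01790322]
 [-0.22327894  0.49564973 -0.83933179]
 [ 0.37457611 -0.75132624 -0.54332459]] [0.49505574 0.12862567 1.13210227]
top [[380.75140196   0.         320.78613002]
 [  0.         380.75140196 197.33101576]
 [  0.           0.           1.        ]] [[-0.00947566 -0.99990684 -0.00982503]
 [-0.99464798  0.01043587 -0.10279343]
 [ 0.10288639  0.00879841 -0.9946542 ]] [0.10968897 0.5117177  1.23624069]
```

View pics/scene0.png

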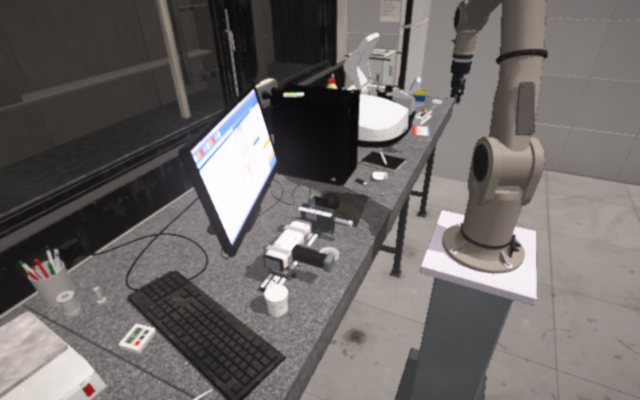

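View pics/top0.png

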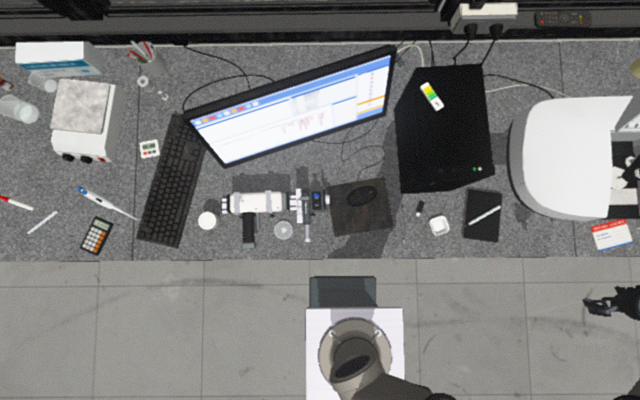

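The top view shows the analyser at about (255,203), its grip running down to (249,240), the gate at about (300,205), and the petri dish at (283,230). Next I'll zoom in.

```bash
cat > h.py <<'E'
import numpy as np,cv2
def ray(f,u,v,z):
    K,R,t=f["camera_matrix"],f["R"],f["t"]; c=-R.T@t
    d=R.T@np.linalg.inv(K)@np.array([u,v,1.]); return c+d*(z-c[2])/d[2]
def cloud(f):
    K,R,t=f["camera_matrix"],f["R"],f["t"]; z=f["z_map"]; v,u=np.mgrid[:400,:640]
    P=np.stack([(u-K[0,2])*z/K[0,0],(v-K[1,2])*z/K[1,1],z],-1)
    return (P-t)@R
def proj(f,X):
    c=f["R"]@np.array(X)+f["t"]; p=f["camera_matrix"]@c; return p[:2]/p[2]
E
python3 - <<'E'
import numpy as np,cv2
from h import *
t=dict(np.load("top0.npz"));s=dict(np.load("scene0.npz"))
def crop(f,u0,v0,w,h,k,n):
    im=cv2.resize(f["color"][v0:v0+h,u0:u0+w],None,fx=k,fy=k,interpolation=cv2.INTER_CUBIC)
    for i in range(0,w,10):cv2.putText(im,str(u0+i),(i*k,8),0,.3,(0,0,255),1)
    for i in range(0,h,10):cv2.putText(im,str(v0+i),(0,i*k+4),0,.3,(0,0,255),1)
    cv2.imwrite(n,im)
crop(t,200,170,140,90,5,"pics/topz.png")
crop(s,245,180,120,100,6,"pics/scz.png")
C=cloud(t)
np.set_printoptions(linewidth=250,suppress=True)
print("height mm rows 180..248 step4, cols 216..340 step 4")
print((C[180:250:3,216:336:4,2]*1000).astype(int))
for p in [(210,110),(230,165),(384,115),(300,130),(340,190),(395,190),(400,150),(360,190)]: print(p,C[p[1],p[0]])
E
```

```text
height mm rows 180..248 step4, cols 216..340 step 4
[[   0    1    1    2   -1    1   -4    1   -2    1    0    4    1   -1    0    0   -1   -2   -2    0    3   -1    0   -1   -5    2    0   -5    0    1]
 [   0   -1   -3    4    2   -1    2    0   -3    0    0   -3    0    0   -2    4    2    7   -3    1    3   -1   -1    0    0    0    0   -3    0    0]
 [   0    0   -6    0   -1    0    0    1    0   -4    0    0   -1   -4    0    1    0    0   -1    1   -1   -1   -1   -2    2   -1   -2   -5    2    1]
 [   0   -1    0   -3    0    0    2   -1   -2   -2    0   -2   -3   -3    0   -2   -1   -4   -1   -2  104  107  102   96   -4   -2    0   -1    0    1]
 [   0    1    0    3   -5   93   77    0    0   -2   -3   84   88   98   96   96   89   91   -2   -4  103  102   57  106   54   52   25  105    2   -1]
 [  -2    3    3   91   93  100   94   96   97   89   91   95   92  100   97   97   91   94   95    0  101  104   62  105   54   96   54  109   81    0]
 [   2   -2   -1   92 1283   99   99   91   96   95   95   97   95   99   97   95   95   92   90   13  102  150  149  143   53   8
[... 2307 characters left out ...]
   1    0]
 [   0    0   -4   -3   -4    2   -2   91   91   93    1    2    0    2   -3    2    0    1   -1    3   -3   -1    3   -1   -2   -3    1   -3    0    0]
 [  -1    0    0    0   -1    0   -2    1    0    0    0   -1   -2    1    0    2    2   -3    0   -2    0    0   -3   -3    0   -1    0   -4    3    1]]
(210, 110) [0.69114435 0.36812337 0.38895333]
(230, 165) [0.61441953 0.39434127 0.08191108]
(384, 115) [ 0.77405426 -0.10372573  0.07884699]
(300, 130) [0.70751402 0.16500394 0.14875187]
(340, 190) [ 0.54020968  0.03926401 -0.00255482]
(395, 190) [ 0.53810778 -0.14722952 -0.00166368]
(400, 150) [ 0.65630567 -0.1507488   0.08504284]
(360, 190) [ 0.534871   -0.02507787  0.035308  ]
```

View pics/topz.png

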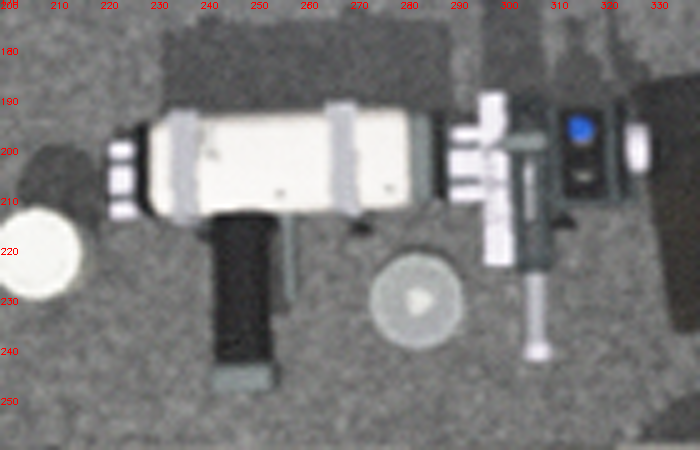

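View pics/scz.png

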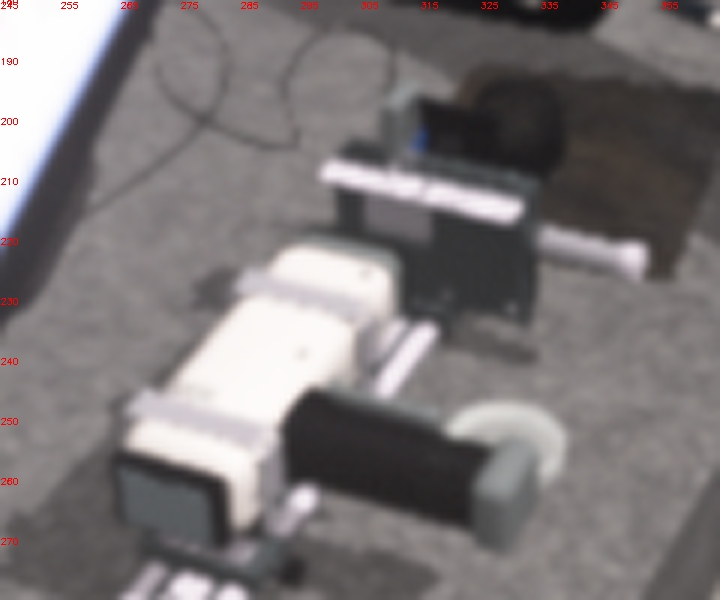

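```bash
python3 - <<'E'
import numpy as np,cv2
from h import *
np.set_printoptions(suppress=True,precision=4)
t=dict(np.load("top0.npz"));C=cloud(t)
g=cv2.cvtColor(t["color"],cv2.COLOR_BGR2GRAY)
def rect(m,z,name):
    n,l,st,_=cv2.connectedComponentsWithStats(m.astype(np.uint8)); i=1+np.argmax(st[1:,4]); 
    c,_=cv2.findContours((l==i).astype(np.uint8),0,1)
    p=np.array([ray(t,u,v,z)[:2] for u,v in c[0][:,0]]).astype(np.float32)
    R=cv2.minAreaRect(p*1000);B=cv2.boxPoints(R);
    print(name,st[i],R[0],R[1],R[2]);print(B)
# grip
m=np.zeros_like(g,bool);m[213:248,235:256]=True
H=C[...,2]
rect(m&(H>.06)&(g<110)&(np.arange(640)[None]<254),.092,"grip+butt")
md=m.copy();md[242:]=False
rect(md&(g<52),.092,"grip")
m[:]=0;m[185:226,292:302]=True
rect(m&(g>150),.105,"ledge")
# barrel
m[:]=0;m[185:220,225:285]=True
rect(m&(H>.06)&(g>140),.095,"barrel")
# row-wise subpixel edges of grip in intensity
for v in range(216,248,2): print(v,g[v,238:260])
print("tab cols");
for v in range(192,204): print(v,g[v,296:314], (H[v,296:314]*1000).astype(int))
E
```

```text
grip+butt [239 213  15  31 364] (412.2479553222656, 338.75262451171875) (94.1480941772461, 43.99308776855469) 0.5074120759963989
[[364.981  360.3314]
 [365.3705 316.3401]
 [459.515  317.1738]
 [459.1254 361.1652]]
grip [242 213  13  29 281] (415.36322021484375, 333.16802978515625) (37.64236831665039, 87.31159973144531) 89.4221420288086
[[371.5198 314.7881]
 [458.827  313.9075]
 [459.2066 351.548 ]
 [371.8995 352.4285]]
ledge [292 188  10  36 242] (480.2253723144531, 179.55245971679688) (28.009672164916992, 109.14349365234375) 89.9026870727539
[[425.6299 165.6403]
 [534.7733 165.455 ]
 [534.8208 193.4646]
 [425.6775 193.65  ]]
barrel [ 230  190   55   25 1078] (493.821044921875, 304.7144775390625) (70.53453063964844, 170.67977905273438) 2.8797600269317627
[[454.3109 388.1748]
 [462.8858 217.7105]
 [533.3312 221.2542]
 [524.7563 391.7184]]
216 [106  81  70  62  44  43  42  45  52  49  54  53  49  46  39  49  60  78
 106 130 115 104]
218 [119 106  94  77  55  45  41  41  47  51  48  46  51  42  46  47  75  93
 107 131 113 105]
220 [109 110 121 110  82  46  45  39  51  48  47  52  46  39
[... 2440 characters left out ...]
5 147 141 149 147 143 145 142 144  48  26  28  54  48]
200 [206 189 205 213 188 129  96  91  89 100  97  90  84  71  83  73  56  48] [103 103 103 101 133 144 138 140 142 133 136 133 127  50  24  23  54  51]
201 [219 203 228 242 240 177  96  75  79 103 103  91  89  76  81  76  63  46] [ 102  104  106  102  102   98  107 1283  112  113  105  108  108   58
   28   28   57   51]
202 [233 221 230 239 242 185 104  76  82 127 119  96  95  79  81  80  62  42] [100 108 104 108 107 102 102 106  56  92 104 104 101  57  31  30  50  54]
203 [230 216 218 234 242 183 106  81  99 158 147 103  81  70  75  74  57  50] [ 106  107   99  103  101  104  105  104   58   90  102  104  105   56
 1283   21   59   61]
```

```bash
python3 - <<'E'
import numpy as np,cv2
from h import *
np.set_printoptions(suppress=True,precision=1,linewidth=200)
t=dict(np.load("top0.npz"));C=cloud(t);H=C[...,2]
print("cam",-t["R"].T@t["t"])
g=cv2.cvtColor(t["color"],cv2.COLOR_BGR2GRAY).astype(float)
def cross(a,i0,lev):
    for i in range(len(a)-1):
        if (a[i]-lev)*(a[i+1]-lev)<=0 and a[i]!=a[i+1]: return i0+i+(lev-a[i])/(a[i+1]-a[i])
def rows(rng,c0,c1,lev,z,rev=False):
    P=[]
    for v in rng:
        a=g[v,c0:c1]
        if rev: u=cross(a[::-1],0,lev); u=None if u is None else c1-1-u
        else: u=cross(a,c0,lev)
        if u is not None:P.append(ray(t,u,v,z)[:2]*1000)
    return np.array(P)
def cols(rng,r0,r1,lev,z):
    P=[]
    for u in rng:
        v=cross(g[r0:r1,u],r0,lev)
        if v is not None:P.append(ray(t,u,v,z)[:2]*1000)
    return np.array(P)
def fit(P,ax,n):
    # ax 0: y as function of x ; yaw = -dy/dx..
    if ax==0: k=np.polyfit(P[:,0],P[:,1],1);res=P[:,1]-np.polyval(k,P[:,0]);yaw=k[0]   # line along x axis: dy/dx=tan(yaw)
    else: k=np.polyfit(P[:,1],P[:,0],1);res=P[:,0]-np.polyval(k,P[:,1]);yaw=-k[0]
    print(n,"yaw %.4f"%yaw,"mean",P.mean(0),"rms %.2f"%res.std(), "n",len(P))
fit(rows(range(219,241),238,246,85,.090),0,"grip +y edge")
fit(rows(range(220,241),248,258,60,.092),0,"grip -y edge(dark to mid)")
fit(rows(range(211,221),290,296,165,.105),0,"ledge +y edge front")
fit(rows([*range(189,194)],290,297,165,.105),0,"ledge +y edge back")
fit(rows([*range(189,194),*range(211,221)],290,297,165,.105),0,"ledge +y edge")
fit(rows([*range(189,195),*range(203,221)],297,304,165,.105),0,"ledge -y edge")
fit(cols([*range(292+3,300)],183,192,165,.105),1,"ledge far end (x34)")
fit(cols([*range(295,300)],217,228,165,.105),1,"ledge near end (x-72)")
fit(cols([*range(242,262)],186,197,165,.09),1,"barrel far")
fit(cols([*range(258,264),*range(272,279)],206,217,165,.09),1,"barrel near")
fit(cols([*range(243,252)],241,252,128,.092),1,"butt near?")
print(g[236:256,246]);print(g[184:200,250]);print(g[204:218,275])
# tab top z-map points
m=np.zeros(H.shape,bool);m[193:204,294:314]=True;m&=(H>.135)&(H<.155);
print("tab",C[m].mean(0)*1000,C[m].min(0)*1000,C[m].max(0)*1000,m.sum())
v,u=np.nonzero(m);print(u.mean(),v.mean(),ray(t,u.mean(),v.mean(),.147)*1000)
E
```

```text
cam [0.4 0.1 1.3]
grip +y edge yaw 0.0209 mean [407.7 351.4] rms 0.58 n 22
grip -y edge(dark to mid) yaw 0.0109 mean [405.7 315.1] rms 0.49 n 21Traceback (most recent call last):
  File "<stdin>", line 31, in <module>
  File "<stdin>", line 26, in fit
IndexError: too many indices for array: array is 1-dimensional, but 2 were indexed
```

```bash
cat > m.py <<'E'
import numpy as np,cv2
from h import *
np.set_printoptions(suppress=True,precision=1,linewidth=200)
t=dict(np.load("top0.npz"));C=cloud(t);H=C[...,2]
g=cv2.cvtColor(t["color"],cv2.COLOR_BGR2GRAY).astype(float)
def cross(a,i0,lev):
    for i in range(len(a)-1):
        if (a[i]-lev)*(a[i+1]-lev)<=0 and a[i]!=a[i+1]: return i0+i+(lev-a[i])/(a[i+1]-a[i])
def rows(rng,c0,c1,lev,z,rev=False):
    P=[]
    for v in rng:
        a=g[v,c0:c1]
        u=cross(a,c0,lev)
        if u is not None:P.append(ray(t,u,v,z)[:2]*1000)
    return np.array(P)
def cols(rng,r0,r1,lev,z):
    P=[]
    for u in rng:
        v=cross(g[r0:r1,u],r0,lev)
        if v is not None:P.append(ray(t,u,v,z)[:2]*1000)
    return np.array(P)
def fit(P,ax,n):
    if len(P)<3: print(n,"none");return
    if ax==0: k=np.polyfit(P[:,0],P[:,1],1);res=P[:,1]-np.polyval(k,P[:,0]);yaw=k[0]
    else: k=np.polyfit(P[:,1],P[:,0],1);res=P[:,0]-np.polyval(k,P[:,1]);yaw=-k[0]
    print(n,"yaw %.4f"%yaw,"mean",P.mean(0),"rms %.2f"%res.std(), "n",len(P))
E
python3 - <<'E'
from m import *
for v in (190,192,212,216,220,222,223,224): print(v,g[v,288:304])
print(g[184:194,297]);print(g[236:256,246]);print(g[184:200,250]);print(g[204:218,275])
fit(rows([189,190,191,192,193,*range(212,222)],288,297,165,.105),0,"ledge +y edge")
fit(rows([*range(189,195),*range(203,221)],297,304,165,.105),0,"ledge -y edge")
fit(cols([*range(295,300)],183,192,165,.105),1,"ledge far end (x34)")
fit(cols([*range(295,300)],217,228,165,.105),1,"ledge near end (x-72)")
fit(cols([*range(242,262)],186,197,165,.09),1,"barrel far")
fit(cols([*range(258,264),*range(272,279)],206,217,165,.09),1,"barrel near")
fit(cols([*range(243,252)],244,252,128,.092),1,"butt near?")
m=np.zeros(H.shape,bool);m[193:204,294:314]=True;m&=(H>.135)&(H<.155);
v,u=np.nonzero(m);print("tab",C[m].mean(0)*1000,m.sum(),u.mean(),v.mean(),u.min(),u.max(),ray(t,u.mean(),v.mean(),.147)*1000)
E
```

```text
190 [ 88.  89.  94. 109. 116. 110. 112. 145. 222. 243. 243. 244. 195. 116.  69.  66.]
192 [ 63.  76.  82.  79.  92.  90.  88. 135. 222. 239. 240. 238. 200. 122.  71.  61.]
212 [110. 108. 125. 129. 123. 110. 103. 113. 157. 207. 223. 231. 235. 215. 151.  93.]
216 [122. 115. 110. 117. 117. 116. 118. 114. 144. 226. 241. 237. 240. 231. 159.  97.]
220 [ 85. 100. 118. 114. 111. 114. 117. 107. 134. 217. 241. 239. 242. 246. 193. 109.]
222 [157. 119.  96. 103. 110. 118. 111. 111. 142. 209. 232. 234. 238. 231. 177. 103.]
223 [183. 161. 122. 105. 108. 115. 120. 118. 118. 138. 147. 154. 149. 144. 121.  86.]
224 [182. 176. 148. 115. 105. 112. 123. 119. 113. 123. 128. 125. 119. 104. 113.  94.]
[ 89.  88.  91.  95. 154. 229. 243. 240. 239. 239.]
[ 45.  57.  44.  48.  52.  47.  65. 108. 133. 141. 140. 139. 123. 125. 128. 124. 123. 123. 132. 129.]
[ 81.  81.  82.  86.  86.  81.  79.  79. 114. 177. 209. 234. 243. 243. 243. 245.]
[245. 246. 245. 246. 245. 244. 237. 197. 119. 104. 119. 106. 111. 129.]
ledge +y edge yaw 0.0370 mean [525.4 183. ] rms 0.15 n 5
ledge -y edge yaw 0.0579 mean [476.8 164.5] rms 0.47 n 24
ledge far end (x34) yaw 0.0784 mean [534.3 176.3] rms 0.09 n 4
ledge near end (x-72) yaw -0.1310 mean [426.4 175.1] rms 0.07 n 3
barrel far yaw 0.0376 mean [523.  322.9] rms 0.22 n 20
barrel near yaw 0.0330 mean [462.6 269.4] rms 0.27 n 13
butt near? yaw -0.4192 mean [351.7 334.9] rms 5.56 n 9
tab [499.5 154.  145.1] 40 304.0 197.85 300 308 [499.3 153.9 147. ]
```

```bash
python3 - <<'E'
from m import *
s=dict(np.load("scene0.npz"))
C2=cloud(s)
A=np.concatenate([C.reshape(-1,3)[t["z_map"].ravel()>0],C2.reshape(-1,3)[s["z_map"].ravel()>0]])
for y0 in np.arange(-.8,.6,.1):
    print("y %.1f"%y0,[int(1000*np.percentile(q,98)) if len(q:=A[(A[:,1]>=y0)&(A[:,1]<y0+.1)&(A[:,0]>=x0)&(A[:,0]<x0+.05)&(A[:,2]<1.1)][:,2])>3 else None for x0 in np.arange(.3,.8,.05)])
fit(rows(range(218,230),254,262,115,.084),0,"trigger -y?")
# rising to peak at 257 then falling to background: last >113
for v in (220,224,228): print(g[v,252:264])
# scene: grip top points by height
m=(C2[...,2]>.084)&(C2[...,2]<.1)&(C2[...,0]>.36)&(C2[...,0]<.44)&(C2[...,1]>.26)&(C2[...,1]<.4)
P=C2[m]*1000;print(len(P),P.mean(0),np.percentile(P[:,1],[2,50,98]),np.percentile(P[:,0],[2,98]))
m=(C2[...,2]>.12)&(C2[...,2]<.155)&(C2[...,0]>.4)&(C2[...,0]<.56)&(C2[...,1]>.1)&(C2[...,1]<.2)
P=C2[m]*1000;print(len(P),P.mean(0) if len(P) else 0)
E
```

```text
y -0.8 [3, 4, 149, 168, 180, 188, 435, 442, 377, 332]
y -0.7 [4, 4, 137, 155, 169, 179, 183, 185, 186, 181]
y -0.6 [4, 4, 4, 121, 136, 147, 152, 156, 161, 160]
y -0.5 [3, 16, 23, 24, 15, 4, 5, 4, 3, 4]
y -0.4 [4, 14, 22, 15, 334, 335, 332, 332, 332, 332]
y -0.3 [4, 12, 13, 9, 336, 335, 332, 332, 336, 332]
y -0.2 [4, 6, 6, 6, 335, 332, 330, 330, 338, 336]
y -0.1 [3, 4, 7, 34, 39, 8, 5, 5, 89, 285]
y -0.0 [4, 4, 6, 103, 104, 5, 5, 5, 210, 388]
y 0.1 [3, 82, 105, 143, 144, 4, 4, 137, 374, 389]
y 0.2 [3, 12, 13, 101, 101, 4, 83, 276, 388, 387]
y 0.3 [82, 95, 92, 100, 101, 3, 203, 387, 389, 9]
y 0.4 [2, 4, 64, 93, 90, 4, 282, 388, 376, 10]
y 0.5 [3, 19, 51, 22, 23, 25, 25, 25, 25, 25]
trigger -y? yaw 0.0615 mean [426.2 306.9] rms 0.32 n 12
[ 39.  56.  74.  85. 104. 133. 118.  94. 111. 121. 127. 125.]
[ 39.  49.  69.  72.  93. 125. 123. 100. 113. 116. 118. 127.]
[ 42.  44.  68.  79.  93. 123. 122. 107. 116. 121. 117. 116.]
253 [398.9 341.2  89.6] [323.2 343.1 354.1] [361.2 437.3]
60 [496.1 160.7 135.6]
```

Request:
{"fn": "play_rows", "kwargs": {"plan": [[0,0,30,0,0,0,85],[20,30,60,0,0,0,85],[40,60,90,0,0,0,85],[60,90,110,0,0,0,85]]}}

```text
clock: 0.5
tcp_pos: [0.2818, -0.5471, 0.3431]
orientation: [3.097, 0.521, 0.001]
contact_force: [1.3, -0.2, 0.5]
grip_width: 0.0849
```

Request:
{"fn": "play_rows", "kwargs": {"plan": [[12,30,15,0,0,-0.02,85],[25,70,30,0,0,-0.05,85],[45,110,45,0,0,-0.08,85],[65,150,55,0,0,-0.11,85],[90,190,55,0,0,-0.14,85],[110,230,55,0,0,-0.17,85],[130,270,55,0,0,-0.2,85],[145,310,55,0,0,-0.23,85],[155,350,55,0,0,-0.26,85],[160,390,55,0,0,-0.29,85],[160,430,55,0,0,-0.29,85],[160,470,55,0,0,-0.29,85]]}}

```text
clock: 1.7
tcp_pos: [0.4408, -0.076, 0.396]
orientation: [3.141, 0.069, -0.001]
contact_force: [-0.6, -0.2, -0.1]
grip_width: 0.0851
```

```bash
python3 - <<'E'
from bench import r
import numpy as np
o=r.get_obs();print({k:np.round(o[k],3) for k in("joints","tcp_pos","orientation","contact_force")})
E
```

```text
{'joints': array([ 0.438, -0.01 , -0.398,  1.806, -0.004,  1.345, -1.486]), 'tcp_pos': array([ 0.441, -0.076,  0.396]), 'orientation': array([ 3.141e+00,  6.900e-02, -1.000e-03]), 'contact_force': array([-0.558, -0.168, -0.093])}
```

Request:
{"fn": "play_rows", "kwargs": {"plan": [[0,40,0,0,0,0,85],[0,80,0,0,0,0,85],[0,120,0,0,0,0,85],[-5,160,0,0,0,0,85],[-10,200,-20,0,0,0,85],[-15,240,-40,0,0,0,85],[-20,280,-60,0,0,0,85],[-22,320,-90,0,0,0,85],[-22,360,-120,0,0,0,85],[-22,390,-160,0,0,0,85],[-22,401,-200,0,0,0,85],[-22,401,-230,0,0,0,85]]}}

```text
clock: 2.9
tcp_pos: [0.4175, 0.3249, 0.1637]
orientation: [-3.141, -0.074, 0.004]
contact_force: [0.7, -0.1, -0.1]
grip_width: 0.085
```

```bash
cat > look.py <<'E'
import sys
from bench import r
import numpy as np,cv2
from h import *
n=sys.argv[1]
o=r.get_obs();print({k:np.round(o[k],4) for k in("clock","joints","tcp_pos","orientation","contact_force","grip_width")})
def crop(f,u0,v0,w,h,k):
    im=cv2.resize(f["color"][v0:v0+h,u0:u0+w],None,fx=k,fy=k,interpolation=cv2.INTER_CUBIC)
    for i in range(0,w,10):cv2.putText(im,str(u0+i),(i*k,8),0,.3,(0,0,255),1)
    for i in range(0,h,10):cv2.putText(im,str(v0+i),(0,i*k+4),0,.3,(0,0,255),1)
    return im
a=r.grab_frame("top");b=r.grab_frame("scene")
np.savez("top_%s.npz"%n,**a);np.savez("scene_%s.npz"%n,**b)
A=crop(a,200,170,140,90,5);B=crop(b,235,180,140,90,5)
cv2.imwrite("pics/t_%s.png"%n,A);cv2.imwrite("pics/s_%s.png"%n,B)
E
python3 look.py a
```

```text
{'clock': np.float64(2.9), 'joints': array([-0.1851,  0.4132, -0.7343,  1.9305,  0.3404,  0.9267, -2.6095]), 'tcp_pos': array([0.4175, 0.3249, 0.1637]), 'orientation': array([-3.1406, -0.0742,  0.0042]), 'contact_force': array([ 0.6796, -0.05  , -0.114 ]), 'grip_width': np.float64(0.085)}
```

View pics/s_a.png

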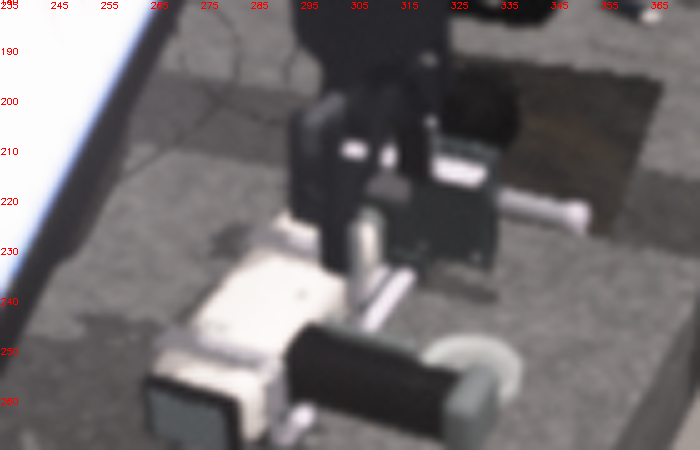

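View pics/t_a.png

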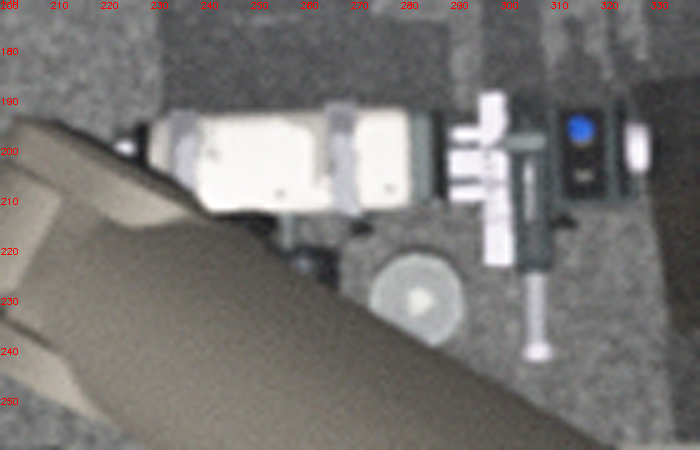

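The top view shows the trigger at (256,218) and the forearm covering the grip. The scene view shows the fingers above the grip with nothing in their way. Next I'll lower the tool.

Request:
{"fn": "play_rows", "kwargs": {"plan": [[2,0,-20,0,0,0,85],[2,0,-45,0,0,0,85],[2,0,-70,0,0,0,85],[2,0,-90,0,0,0,85],[2,0,-102,0,0,0,85],[2,0,-110,0,0,0,85],[2,0,-110,0,0,0,85]]}}

```text
clock: 3.7
tcp_pos: [0.4215, 0.3231, 0.0565]
orientation: [3.141, 0.068, 0.0]
contact_force: [-1.0, -0.1, -0.5]
grip_width: 0.0854
```

```bash
python3 look.py b
```

```text
{'clock': np.float64(3.7), 'joints': array([-0.2707,  0.5642, -0.6349,  2.0011,  0.4947,  0.7322, -2.7365]), 'tcp_pos': array([0.4215, 0.3231, 0.0565]), 'orientation': array([3.1406e+00, 6.8100e-02, 2.0000e-04]), 'contact_force': array([-0.9703, -0.0995, -0.5141]), 'grip_width': np.float64(0.0854)}
```

View pics/s_b.png

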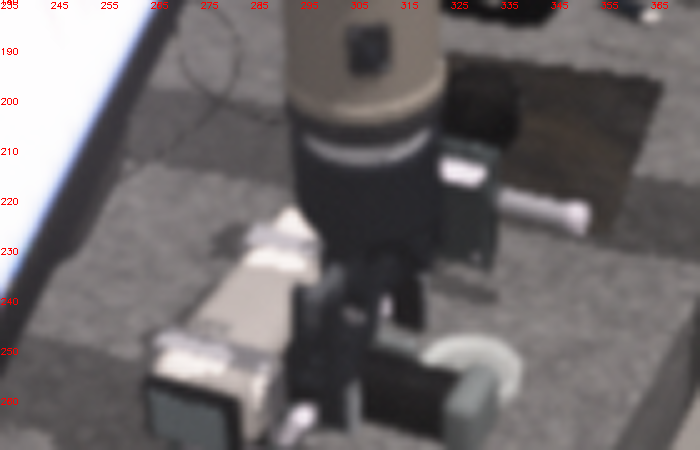

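Request:
{"fn": "play_rows", "kwargs": {"plan": [[0,0,0,0,0,0,66],[0,0,0,0,0,0,66],[0,0,0,0,0,0,66],[0,0,0,0,0,0,66]], "grip_force": 25}}

```text
clock: 4.2
tcp_pos: [0.4212, 0.3233, 0.0565]
orientation: [-3.141, -0.069, -0.0]
contact_force: [0.1, 0.8, 0.3]
grip_width: 0.066
```

Request:
{"fn": "play_rows", "kwargs": {"plan": [[0,-1.5,0,0,0,0,66],[0,-3,0,0,0,0,66],[0,-3,0,0,0,0,66]]}}

```text
clock: 4.5
tcp_pos: [0.4212, 0.3204, 0.0563]
orientation: [-3.14, -0.069, -0.0]
contact_force: [-0.4, 1.2, -0.5]
grip_width: 0.0662
```

Request:
{"fn": "play_rows", "kwargs": {"plan": [[0,-1,0,0,0,0,66],[0,-2,0,0,0,0,66],[0,-2,0,0,0,0,66]]}}

```text
clock: 4.8
tcp_pos: [0.4211, 0.3204, 0.0566]
orientation: [-3.137, -0.07, -0.001]
contact_force: [-0.3, 6.8, -4.1]
grip_width: 0.066
```

Request:
{"fn": "play_rows", "kwargs": {"plan": [[0,6,0,0,0,0,66],[0,12,0,0,0,0,66],[0,12,0,0,0,0,66],[0,12,0,0,0,0,66]], "grip_force": 30}}

```text
clock: 5.2
tcp_pos: [0.4211, 0.3301, 0.0562]
orientation: [3.14, 0.069, -0.0]
contact_force: [0.8, -0.6, -0.4]
grip_width: 0.0658
```

Request:
{"fn": "play_rows", "kwargs": {"plan": [[0,0,0,0,0,0,38],[0,0,0,0,0,0,38],[0,0,0,0,0,0,38],[0,0,0,0,0,0,38]], "grip_force": 30}}

```text
clock: 5.6
tcp_pos: [0.4212, 0.3309, 0.0568]
orientation: [-3.14, -0.068, -0.001]
contact_force: [-2.2, 2.1, 5.4]
grip_width: 0.0445
```

Request:
{"fn": "play_rows", "kwargs": {"plan": [[0,0,0,0,0,0,38],[0,0,0,0,0,0,38],[0,0,0,0,0,0,38]]}}

```text
clock: 5.9
tcp_pos: [0.4212, 0.3309, 0.0568]
orientation: [-3.14, -0.068, -0.001]
contact_force: [-2.4, 2.1, 5.3]
grip_width: 0.0447
```

```bash
python3 look.py c
```

```text
{'clock': np.float64(5.9), 'joints': array([-0.2829,  0.5693, -0.635 ,  1.9911,  0.4952,  0.7369, -2.7458]), 'tcp_pos': array([0.4212, 0.3309, 0.0568]), 'orientation': array([-3.1399e+00, -6.8200e-02, -6.0000e-04]), 'contact_force': array([-2.3886,  2.0832,  5.2549]), 'grip_width': np.float64(0.0447)}
```

View pics/s_c.png

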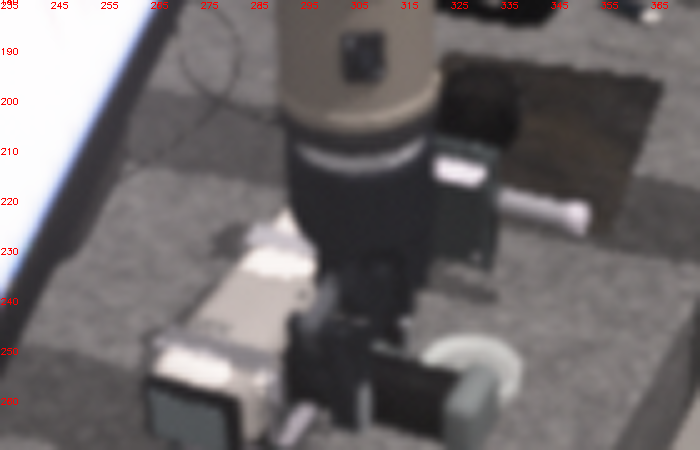

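View pics/t_c.png

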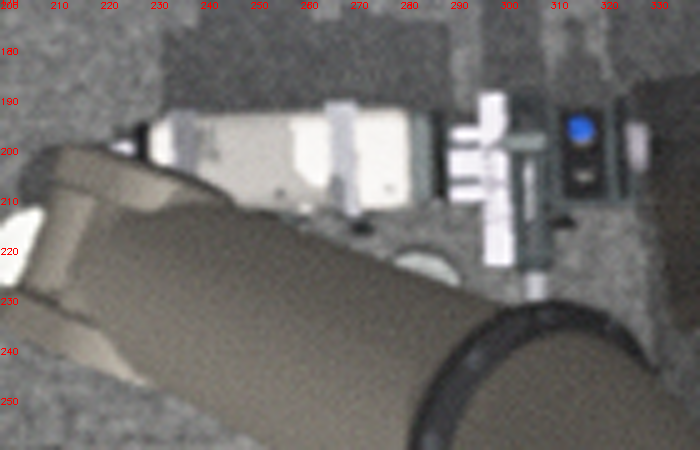

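The width holds at 44.7 mm, which matches a full squeeze. The side force is small (2 N). I've held it for about 0.5 s, so I'll release now.

Request:
{"fn": "play_rows", "kwargs": {"plan": [[0,0,0,0,0,0,80],[0,0,0,0,0,0,80],[0,0,0,0,0,0,80],[0,-3,0,0,0,0,80],[0,-5,0,0,0,0,80],[0,-5,0,0,0,0,80]]}}

```text
clock: 6.6
tcp_pos: [0.4212, 0.3248, 0.0562]
orientation: [3.141, 0.068, -0.0]
contact_force: [-0.3, -0.1, 0.1]
grip_width: 0.0799
```

Request:
{"fn": "play_rows", "kwargs": {"plan": [[0,0,20,0,0,0,80],[0,0,50,0,0,0,80],[0,0,90,0,0,0,80],[0,0,130,0,0,0,80],[0,-30,160,0,0,0,80],[0,-60,170,0,0,-0.1,80],[0,-90,170,0,0,-0.2,80],[0,-120,170,0,0,-0.3,80],[10,-140,170,0,0,-0.4,80],[20,-155,170,0,0,-0.5,80],[30,-165,170,0,0,-0.6,80],[40,-170,170,0,0,-0.7,80]]}}

```text
clock: 7.8
tcp_pos: [0.4615, 0.1538, 0.2263]
orientation: [2.971, -1.02, 0.001]
contact_force: [0.7, 0.3, 0.1]
grip_width: 0.0803
```

Request:
{"fn": "play_rows", "kwargs": {"plan": [[10,0,0,0,0,-0.1,80],[20,0,0,0,0,-0.2,80],[30,0,0,0,0,-0.3,80],[35,0,0,0,0,-0.4,80],[35,0,0,0,0,-0.5,80],[35,0,0,0,0,-0.6,80],[35,0,0,0,0,-0.7,80],[35,0,0,0,0,-0.8,80],[35,0,0,0,0,-0.87,80],[35,0,0,0,0,-0.87,80]]}}

```text
clock: 8.8
tcp_pos: [0.4963, 0.156, 0.2276]
orientation: [-2.269, 2.168, -0.0]
contact_force: [-0.6, -0.8, -3.9]
grip_width: 0.0799
```

```bash
python3 look.py d
```

```text
{'clock': np.float64(8.8), 'joints': array([-1.3723,  0.4936,  1.2815,  1.9791, -0.5449,  1.0752, -2.9441]), 'tcp_pos': array([0.4963, 0.156 , 0.2276]), 'orientation': array([-2.2691e+00,  2.1677e+00, -1.0000e-04]), 'contact_force': array([-0.5853, -0.8152, -3.868 ]), 'grip_width': np.float64(0.0799)}
```

View pics/s_d.png

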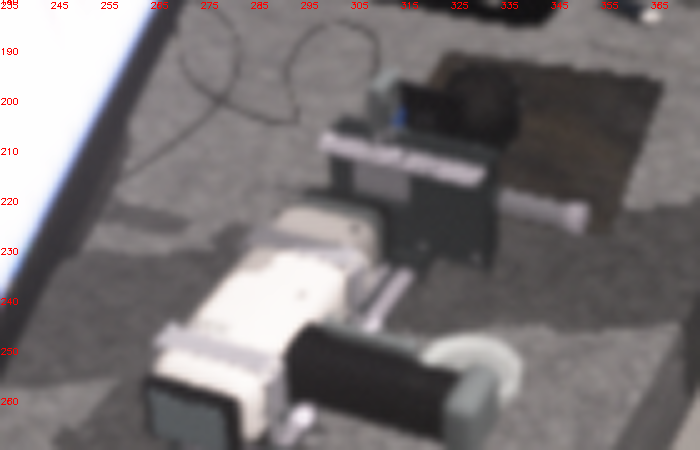

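View pics/t_d.png

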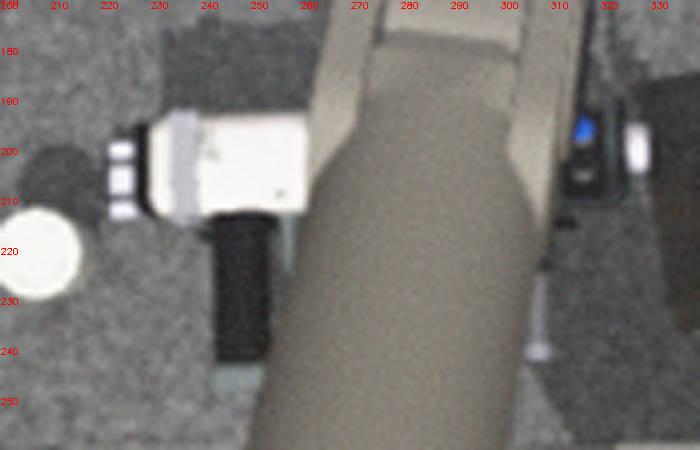

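```bash
python3 -c "
import numpy as np,cv2
a=np.load('top_d.npz')['color'];b=np.load('scene_d.npz')['color']
cv2.imwrite('pics/full_d.png',cv2.resize(np.vstack([a,b]),None,fx=.75,fy=.75))"
```

```text
(no output)
```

View pics/full_d.png

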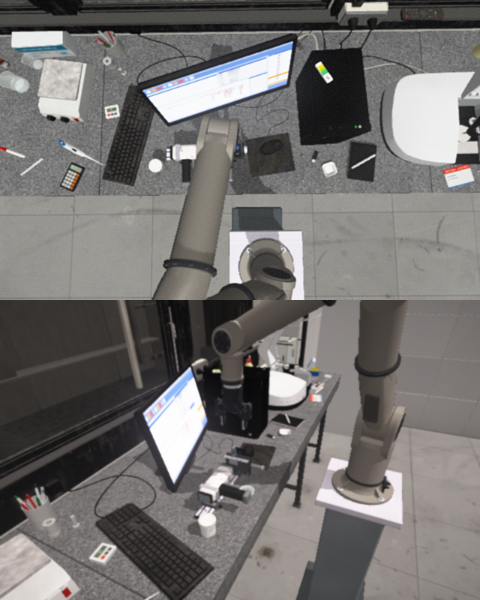

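The camera views show the arm is clear, but joint 7 is close to its limit. I'll turn the tool back the other way, which still gives a grasp along x.

Request:
{"fn": "play_rows", "kwargs": {"plan": [[0,0,10,0,0,0.12,80],[0,0,20,0,0,0.25,80],[0,0,30,0,0,0.38,80],[0,0,40,0,0,0.51,80],[0,0,40,0,0,0.64,80],[0,0,40,0,0,0.77,80],[0,0,40,0,0,0.9,80],[0,0,40,0,0,1.03,80],[0,0,40,0,0,1.16,80],[0,0,40,0,0,1.29,80],[0,0,40,0,0,1.42,80],[0,0,40,0,0,1.55,80]]}}

```text
clock: 10.1
tcp_pos: [0.4961, 0.1556, 0.267]
orientation: [-3.14, -0.062, -0.003]
contact_force: [-0.6, 0.3, -0.7]
grip_width: 0.0798
```

Request:
{"fn": "play_rows", "kwargs": {"plan": [[0,0,0,0,0,0.13,80],[0,0,0,0,0,0.26,80],[0,0,0,0,0,0.39,80],[0,0,0,0,0,0.52,80],[0,0,0,0,0,0.65,80],[0,0,0,0,0,0.78,80],[0,0,0,0,0,0.91,80],[0,0,0,0,0,1.04,80],[0,0,0,0,0,1.17,80],[0,0,0,0,0,1.3,80],[0,0,0,0,0,1.43,80],[0,0,0,0,0,1.55,80]]}}

```text
clock: 11.3
tcp_pos: [0.4962, 0.1557, 0.2676]
orientation: [2.2, 2.241, 0.006]
contact_force: [0.7, -0.9, 0.1]
grip_width: 0.0802
```

```bash
python3 look.py e;python3 -c "
import numpy as np,cv2
a=np.load('top_e.npz')['color'];b=np.load('scene_e.npz')['color']
cv2.imwrite('pics/full_e.png',cv2.resize(np.vstack([a,b]),None,fx=.75,fy=.75))"
```

```text
{'clock': np.float64(11.3), 'joints': array([-0.9573,  0.1981,  0.6214,  1.9143, -0.1314,  1.0649, -0.2633]), 'tcp_pos': array([0.4962, 0.1557, 0.2676]), 'orientation': array([2.1996, 2.2406, 0.006 ]), 'contact_force': array([ 0.6733, -0.9427,  0.0984]), 'grip_width': np.float64(0.0802)}
```

View pics/full_e.png

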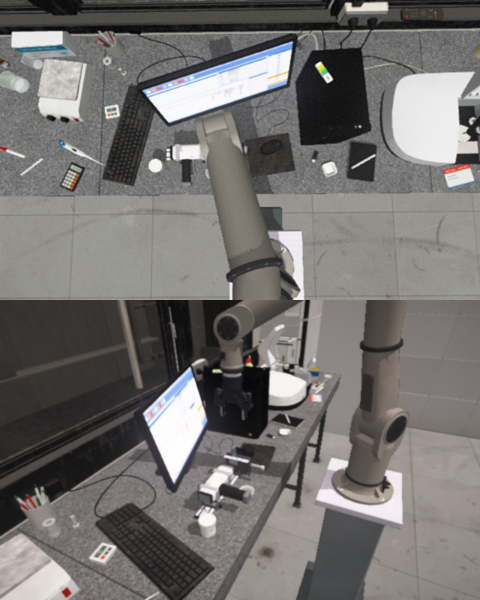

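View pics/t_e.png

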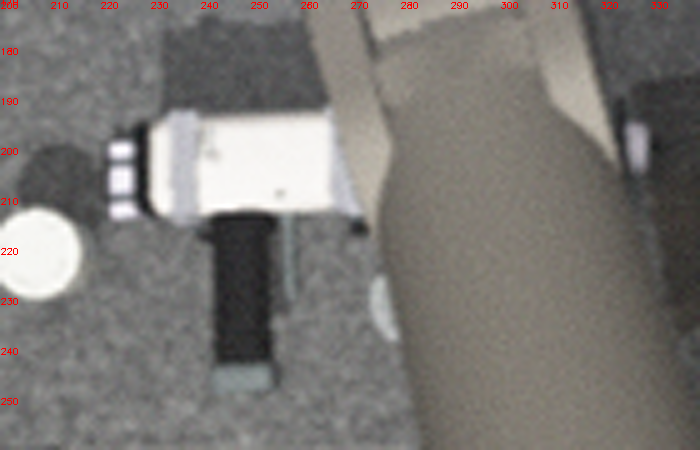

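The trigger is back at rest, at column 257 as it was in the first picture. Now I'll lower the open fingers over the tab.

Request:
{"fn": "play_rows", "kwargs": {"plan": [[1,-1,-30,0,0,0.02,80],[2,-2,-60,0,0,0.02,80],[2,-2,-90,0,0,0.02,80],[2,-2,-115,0,0,0.02,80],[2,-2,-130,0,0,0.02,80],[2,-2,-142,0,0,0.02,60],[2,-2,-152,0,0,0.02,40],[2,-2,-154,0,0,0.02,30],[2,-2,-154,0,0,0.02,26],[2,-2,-154,0,0,0.02,26]]}}

```text
clock: 12.4
tcp_pos: [0.4987, 0.1534, 0.113]
orientation: [2.19, 2.251, 0.003]
contact_force: [0.2, -0.4, 0.4]
grip_width: 0.0261
```

```bash
python3 look.py f
```

```text
{'clock': np.float64(12.4), 'joints': array([-0.8494,  0.4228,  0.5404,  2.0553, -0.3179,  0.7417, -0.0834]), 'tcp_pos': array([0.4987, 0.1534, 0.113 ]), 'orientation': array([2.1899, 2.2514, 0.0028]), 'contact_force': array([ 0.2248, -0.3873,  0.3625]), 'grip_width': np.float64(0.0261)}
```

View pics/s_f.png

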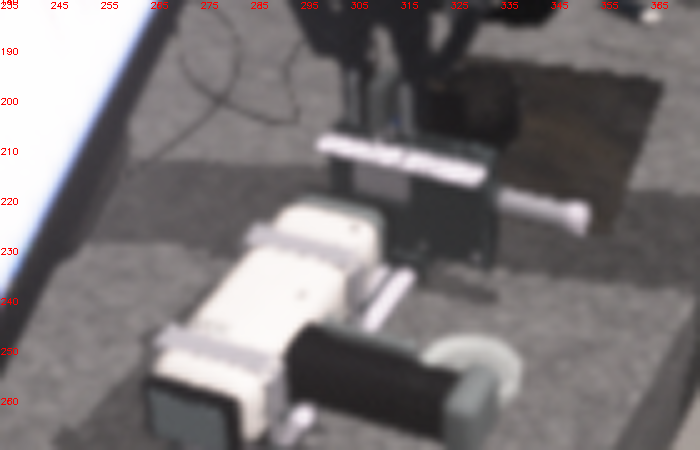

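The scene view shows the two fingers on either side of the tab, at columns 303 and 314 with the tab near 309. I'll touch the tab's -x face against the shut stop to get a reference.

Request:
{"fn": "play_rows", "kwargs": {"plan": [[0,0,0,0,0,0,20],[1,0,0,0,0,0,20],[2.5,0,0,0,0,0,20],[2.5,0,0,0,0,0,20]], "grip_force": 40}}

```text
clock: 12.9
tcp_pos: [0.501, 0.1533, 0.1124]
orientation: [2.19, 2.252, 0.001]
contact_force: [-0.4, -0.7, 0.1]
grip_width: 0.0202
```

Request:
{"fn": "play_rows", "kwargs": {"plan": [[1,0,0,0,0,0,20],[1.5,0,0,0,0,0,20],[1.5,0,0,0,0,0,20]]}}

```text
clock: 13.2
tcp_pos: [0.5022, 0.1532, 0.1123]
orientation: [2.19, 2.252, 0.001]
contact_force: [0.1, -0.4, -0.1]
grip_width: 0.0198
```

Request:
{"fn": "play_rows", "kwargs": {"plan": [[1,0,0,0,0,0,20],[1.5,0,0,0,0,0,20],[1.5,0,0,0,0,0,20]]}}

```text
clock: 13.5
tcp_pos: [0.5038, 0.1533, 0.1123]
orientation: [2.19, 2.252, 0.001]
contact_force: [0.4, -0.5, -0.8]
grip_width: 0.0203
```

Request:
{"fn": "play_rows", "kwargs": {"plan": [[1,0,0,0,0,0,20],[1.5,0,0,0,0,0,20],[1.5,0,0,0,0,0,20]]}}

```text
clock: 13.8
tcp_pos: [0.5044, 0.1532, 0.1121]
orientation: [-2.19, -2.252, 0.001]
contact_force: [-3.6, 0.1, 1.4]
grip_width: 0.0202
```

Request:
{"fn": "play_rows", "kwargs": {"plan": [[0.7,0,0,0,0,0,20],[1,0,0,0,0,0,20],[1,0,0,0,0,0,20]]}}

```text
clock: 14.1
tcp_pos: [0.5046, 0.1532, 0.1119]
orientation: [-2.189, -2.251, 0.003]
contact_force: [-5.6, -0.2, 3.7]
grip_width: 0.0199
```

Request:
{"fn": "play_rows", "kwargs": {"plan": [[-3,0,0,0,0,0,20],[-7,0,0,0,0,0,20],[-7,0,0,0,0,0,5],[-7,0,0,0,0,0,5],[-7,0,0,0,0,0,5],[-7,0,0,0,0,0,5],[-7,0,0,0,0,0,5]], "grip_force": 50}}

```text
clock: 14.8
tcp_pos: [0.4999, 0.1533, 0.1126]
orientation: [2.189, 2.251, 0.003]
contact_force: [3.6, -0.6, 0.7]
grip_width: 0.0116
```

Request:
{"fn": "play_rows", "kwargs": {"plan": [[-3,-0.1,0,0,0,0,5],[-6,-0.2,0,0,0,0,5],[-9,-0.4,0,0,0,0,5],[-12,-0.5,0,0,0,0,5],[-15,-0.6,0,0,0,0,5],[-18,-0.7,0,0,0,0,5],[-20,-0.8,0,0,0,0,5],[-21,-0.9,0,0,0,0,5],[-21,-0.9,0,0,0,0,5],[-21,-0.9,0,0,0,0,5]]}}

```text
clock: 15.8
tcp_pos: [0.4791, 0.1525, 0.1126]
orientation: [2.189, 2.251, 0.004]
contact_force: [7.2, -0.2, -1.9]
grip_width: 0.0114
```

```bash
python3 look.py g
```

```text
{'clock': np.float64(15.8), 'joints': array([-0.876 ,  0.3944,  0.5467,  2.0993, -0.3063,  0.7212, -0.1037]), 'tcp_pos': array([0.4791, 0.1525, 0.1126]), 'orientation': array([2.189 , 2.2508, 0.0038]), 'contact_force': array([ 7.1928, -0.1583, -1.9298]), 'grip_width': np.float64(0.0114)}
```

View pics/s_g.png

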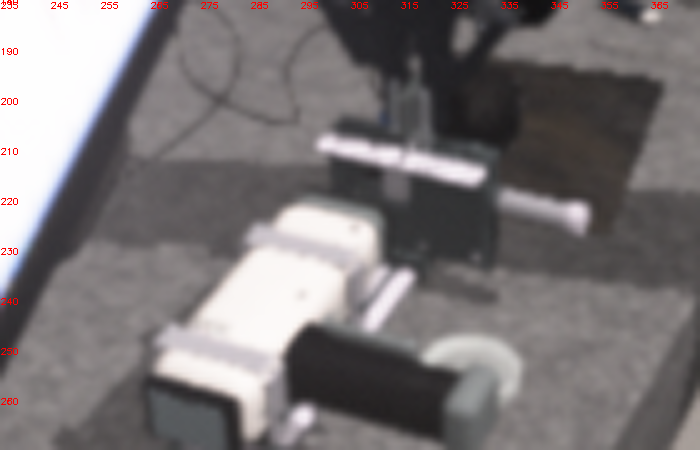

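View pics/t_g.png

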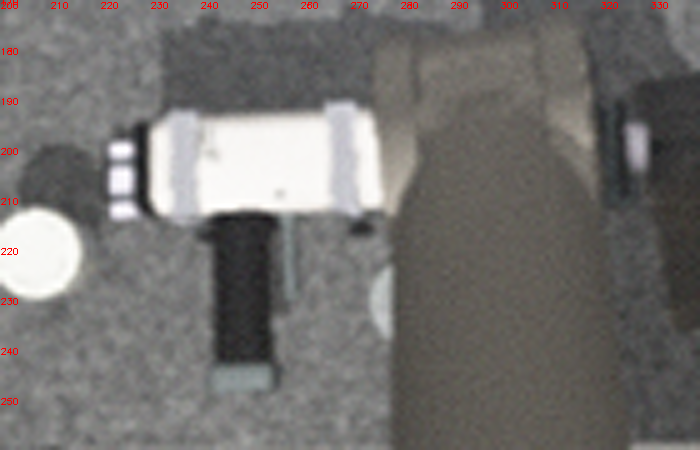

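The scene view shows the grey shutter panel shrunk to about half its width (columns 310 to 316). Travel is about 21 mm by touch, and the force is 7.2 N. I'll pull 1 mm more.

Request:
{"fn": "play_rows", "kwargs": {"plan": [[-0.6,0,0,0,0,0,5],[-0.9,0,0,0,0,0,5],[-0.9,0,0,0,0,0,5],[-0.9,0,0,0,0,0,5],[-0.9,0,0,0,0,0,5]]}}

```text
clock: 16.4
tcp_pos: [0.4784, 0.1525, 0.1126]
orientation: [2.189, 2.251, 0.004]
contact_force: [8.1, -1.1, -2.7]
grip_width: 0.0115
```

```bash
python3 look.py h; python3 - <<'E'
import numpy as np,cv2
from h import *
f=dict(np.load("scene_h.npz"));g0=dict(np.load("scene_f.npz"))
# ledge strip zoom
ims=[cv2.resize(x["color"][192:230,295:340],None,fx=8,fy=8,interpolation=cv2.INTER_CUBIC) for x in(g0,f)]
cv2.imwrite("pics/ledge_h.png",np.hstack(ims))
E
```

```text
{'clock': np.float64(16.4), 'joints': array([-0.8772,  0.3932,  0.547 ,  2.1011, -0.3058,  0.7201, -0.1048]), 'tcp_pos': array([0.4784, 0.1525, 0.1126]), 'orientation': array([2.189 , 2.2505, 0.0042]), 'contact_force': array([ 8.1025, -1.0517, -2.7001]), 'grip_width': np.float64(0.0115)}
```

View pics/ledge_h.png

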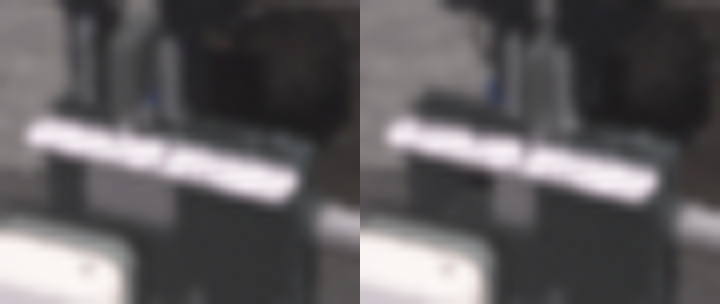

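The before and after views show the window half uncovered, with the tab's pointer at the thick mark (about 527,155 in the enlarged picture). I'll hand in while still holding the tab.

```bash
python3 -c "
from bench import r
r.hand_in();o=r.get_obs();print(o['clock'],o['tcp_pos'],o['grip_width'],o['contact_force'])"
```

```text
the job is handed in; nothing more can be done
the job is handed in; nothing more can be done
```

Both readings were done in the order asked, and I handed the job in at about 16.5 s with the gripper still holding the tab at half travel. No verdict came back.

- **Dark reading:** With the shutter shut, I squeezed the trigger until the fingers stopped 44.6 mm apart (fully squeezed is about 44 mm). I held it for about half a second and let go. Pictures afterwards show the trigger back at rest.
- **Blank reading:** I found the shut position by touching the tab, then drew the tab back to about 21.8 mm of travel (half is 22 mm). The force was 8.1 N, against an expected 7.4 N plus 0.4 N friction. In the picture the window is half uncovered and the pointer is at the thick mark, but one pixel is nearly 3 mm there, so the touch measurement is the more reliable figure. Measured travel never went past 21.8 mm, well short of three quarters (33 mm).
- **Loose things:** The jar looks unmoved. The petri dish looked unmoved in the pictures taken during the pull. I didn't check the tweezers, weighing boat, USB stick and mouse one by one; the tool stayed clear of them.
- **What went wrong:** I first turned the tool the wrong way for the tab, which brought the last joint close to its limit (-2.944 of -2.96). I turned it back before gripping. The state reading after hand-in was refused, so the last figures are from just before it.

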